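# Hold the test pin down in the spring check stand

### The arm

A 7-joint arm with a two-finger parallel gripper is mounted at the origin on a cart in front of the work surface, level with it; the furniture and walls round the work are solid. World frame = base frame: x ahead of the robot, y to its left, z up, the work surface at z = 0. Lengths are in m, angles in rad, forces in N, time in s.
With the tool pointing down it reaches from about 0.425 to 0.825 m from the base axis. Payload 3.6 kg.
Tool frame: the origin (TCP) lies at the very end of the fingers, on their centre line; the grasp point (between the pads) lies 19 mm behind it; z points along the fingers, y is the direction in which the jaws open and shut (so a half turn about z gives the same grasp; the last joint's range is limited). The gripper opens to 93 mm and grips with 3 to 60 N. Pads are 15 mm wide; open, the fingers measure 128 mm over their backs; the gripper's body (75 mm by 188 mm) begins 65 mm behind the grasp point.
Start: joints at [1.185, 0.615, -0.013, 1.423, 0.008, 1.103, -0.04], TCP at [0.228, -0.609, 0.219] pointing down, gripper open.
Joint ranges: [-3.12, 3.12], [-0.3, 2.06], [-1.34, 1.32], [0.26, 2.42], [-1.36, 4.5], [0.01, 1.98], [-2.84, 2.84]. Speed limits (rad/s): [2.79, 2.79, 3.14, 3.14, 3.14, 3.14, 3.14].

### API

Orientations are given as a rotation vector (axis times angle).
In Python, from cell import * gives the robot as it stands.
- The arm moves only by the tool move_arm, never from a script. Its argument "moves" is a list that holds one entry, the list of rows, each a list of 7 numbers: the finger opening in mm, from 0 to 93, then the shift along the tool's x, y, z in units of 30 mm (1.0 is 30 mm), then the turn, a rotation vector about the tool's x, y, z in units of 5 degrees (1.0 is 5 degrees). A call has 1 to 5 rows; each row shifts and turns the commanded pose from where the row before left it, along the tool's axes as they then stand; what a row does not reach is not made up. A row lasts 1/12 s, in which the tool goes at most 41.7 mm and 7.16 degrees, less where a joint would pass 70% of its speed; a pose out of reach is approached as far as the arm can. A call is refused whole if a number of a shift passes 1 or a number of a turn 1, either way. A call with a gripper value outside its range is refused whole. The fingers move at their own pace and stop on an object; "grip_force" is the grip in N (left out, the last holds). Time passes only in rows, so rows that do not move let the fingers close. It gives the time, the measured TCP pose, the force and the opening at its end, in the units of the state.
- get_state(): the state, without advancing time (a new reading comes with each control period).
- capture(name): name is "side" or "top" or "wrist"; returns the picture (420x560x3 uint8, red, green, blue); there is no depth.
- camera_params(name): a dict with "fx", "fy", "cx", "cy" (pixels), "camera_from_world" (4x4, takes a point from world to camera coordinates). Camera axes: x right, y up, looking along -z (the intrinsics and any distortion apply to the point x, -y, -z); pixel columns grow to the right and rows downward; lengths in m; the calibration is good to about 2 mm. The wrist camera is an equidistant fisheye: a pixel r from the principal point sees the ray r / f radians off the axis. A picture is of the moment at which its call begins: read the wrist's pose just before it. camera_params takes no time and is no camera call; for the wrist camera it gives the pose at the moment of the call.
- finish_job(): hands the job in, once; it reports no verdict.
The state is a dict: "time_s": time; "joints": joint angles; "qd": joint speeds; "joint_efforts": joint torques, N m; "eef_pos": TCP position; "ee_rot": TCP orientation; "force": force on the tool from outside, world axes, zero at the start; "moment": the same for the moment, N m; "opening": finger opening in m.
Only numpy, scipy, OpenCV 4.12 (cv2) and the standard library are available. Lean on these libraries where they do the work, as an engineer would, in place of code of your own. Each camera call takes 0.05 s, during which the arm holds its last target.

### The job

Take the long test pin out of the storage block, stand it foot down in the bore of the spring check stand and press it down against the spring by 8 mm, so that the top of its head is level with the top of the gauge post beside it, and keep holding it pressed there: your program finishes while the gripper is still holding the pin down. Never push the spring plunger down to its bottom stop, and leave the short pin in its hole and the other things on the bench where they are.

Things in the scene. Friction and masses are not known exactly. Their poses are not given: they have to be found in the camera images.
- long_pin: Long steel test pin, 0.14-0.28 kg, upright in either hole of the storage block; 88 mm long, its head 34 mm higher than the short pin's. Shank 18 mm diameter, 64 mm long, 3 mm chamfer at the foot; grooved cylindrical head 26 mm diameter, 24 mm tall, gripped from above. Origin: centre of the foot's underside, z up the pin (head z = 64 to 88 mm). At the start the foot is 6 mm above the bench.
- short_pin: Short steel pin in the storage block's other hole; leave it there. Shank and head diameters as the long pin's, but the shank is only 26 mm long, too short to reach the plunger; its head rests on the block's top (36 to 60 mm above the bench). Origin: centre of the foot's underside, z up.
- pin_rack: Storage block, plain aluminium, fixed, 50 x 140 x 36 mm (x, y, z), origin at the centre of its underside. Two 20 mm blind holes, 30 mm deep, at y = -40 and y = +40 mm. Fingers closing along the block's x axis keep clear of the other pin.
- check_stand: Spring check stand, fixed. Origin on the bench below the bore's axis, z up. Base plate 12 mm thick, x -45 to 45, y -48 to 82 mm; grey 56 x 56 mm block, top at z = 72 mm, with the bore; at y = +60 mm the gauge post (18 mm cap, top z = 120 mm). Fingers closing along the stand's x axis clear the post. On the -x face a pointer shows the travel at marks 0, 8 (longest) and 16 mm.
- bore_mouth (a point): Centre of the bore's mouth on the top of the grey block, 72 mm above the bench; axes as the stand's. The bore is 20.5 mm in diameter with a 2 mm chamfer. The plunger's top lies 32 mm below this point when not pressed.
- post_top (a point): Centre of the flat top of the gauge post, 120 mm above the bench. With the plunger pressed 8 mm by the long pin, the top of the pin's head is at this height and the underside of its foot is 40 mm below the bore's mouth (32 mm above the bench).
- plunger (a joint): Travel of the spring plunger in the bore, in m: 0 at rest (top), growing as it is pressed down, 0.016 at the bottom stop; wanted 0.008. It gives way from about 4 N (it does not sink under the pin's own weight alone) and stiffens by 0.7 N per mm: about 10 N at 8 mm and 15 N at the stop. It springs back when let go.
- plug_gauge: Bystander: plug gauge, 39 x 108 x 39 mm, lying on the bench near its front edge. Origin under its middle.
- loose_ring: Bystander: flat plated ring with an ear, 74 x 62 x 10 mm, lying on the bench near its front edge. Origin under its middle.
- grease_tin: Bystander: round flat tin, 70 mm diameter, 31 mm tall, on the bench left of the storage block. Origin under its middle.

How it is judged:
At the end, for the whole second after the job is handed in: The long pin stands upright (within 0.12 rad) in the bore, foot within 4 mm of the bore's axis and 37 to 43 mm below its mouth, the plunger is pressed 6 to 10 mm (8 mm wanted) and at rest, and the gripper's fingers still bear on the pin with more than 2 N (value of joint plunger between 0.006 and 0.01 m and z of long_pin in the frame of bore_mouth between -0.043 and -0.037 m and horizontal distance between long_pin and bore_mouth below 0.004 m and angle between long_pin's own z axis and vertical below 0.12 rad and contact force between the fingers and long_pin above 2 N and linear speed of long_pin below 0.01 m/s); the arm keeps its last pose, push and grip.
It fails at once if the plunger is pushed down to its bottom stop (beyond 14.5 mm) (value of joint plunger above 0.0145 m).
It fails at once if the short pin is taken out of its hole (distance of short_pin from where it was at the start of the episode above 0.015 m).
It fails at once if the plug gauge is shoved more than 30 mm (distance of plug_gauge from where it was at the start of the episode above 0.03 m).
It fails at once if the loose ring is shoved more than 30 mm (distance of loose_ring from where it was at the start of the episode above 0.03 m).
It fails at once if the grease tin is shoved more than 30 mm (distance of grease_tin from where it was at the start of the episode above 0.03 m).
It also fails if it takes over 48 s, if anything falls off the work surface, if the arm or the gripper's body presses on something with over 40 N, if the wrist force passes 120 N, or if a joint passes its speed limit or range.

## Working session

There is one attempt and no reset: what is moved stays moved. The work goes in short steps, Python scripts to look and compute and a tool call to move; the robot and the scene stay as the last step left them, time stands still between calls to the robot, and variables do not carry over. Pictures are saved under pics/ and viewed, and the job is handed in when it is done.

Besides the shell and the picture viewer there is one more tool, called by a JSON object that holds its "api" and its "payload", one argument or row to a line. move_arm: Moves the arm, as the interface text tells. Its arguments: {"type":"object","properties":{"moves":{"type":"array","items":{"type":"array","items":{"type":"array","items":{"type":"number"}}}},"grip_force":{"type":"number"}},"required":["moves"]}

```bash
mkdir -p pics; ls
python3 - <<'E'
from cell import *
import cv2
s=get_state();print(s)
for n in ("side","top","wrist"):
    p=camera_params(n);print(n,p)
    cv2.imwrite(f"pics/{n}0.png",capture(n)[:,:,::-1])
E
```

```text
pics
{'time_s': 0.0, 'joints': array([ 1.18547452,  0.6158741 , -0.01260868,  1.42489309,  0.00809204,
        1.10344122, -0.04041602]), 'qd': array([-2.25024577e-04,  5.26899721e-06, -6.84429573e-04, -5.58513184e-04,
        6.35549062e-04,  7.97872970e-04, -1.90346605e-03]), 'joint_efforts': array([ 1.14495447e-04, -4.58933079e+01,  2.09179628e-01, -1.65743637e+01,
       -6.10381225e-02,  2.06412765e-02,  2.69401708e-04]), 'eef_pos': array([ 0.22798442, -0.60784581,  0.21751245]), 'ee_rot': array([-3.08867783e+00, -5.60230396e-01,  7.72697272e-04]), 'force': array([ 0.59459588,  0.07981579, -0.02688108]), 'moment': array([ 0.02556802, -0.04082823, -0.05684459]), 'opening': 0.09284285913465343}
side {'fx': 466.1583054251887, 'fy': 466.1583054251887, 'cx': 283.9812276842342, 'cy': 208.39115194450082, 'camera_from_world': array([[ 0.99433695, -0.10507873,  0.01589019, -0.49275588],
       [ 0.04459383,  0.54826875,  0.83511243, -0.19626225],
       [-0.09646465, -0.82967454,  0.54984974, -0.90162615],
       [ 0.        ,  0.        ,  0.        ,  1.        ]])}
top {'fx': 407.79496564307334, 'fy': 407.79496564307334, 'cx': 277.70778982674176, 'cy': 208.13504393166355, 'camera_from_world': array([[-0.01041241, -0.9997407 ,  0.02025111,  0.18799435],
       [ 0.99602407, -0.00857755,  0.08867066, -0.52263774],
       [-0.08847396,  0.02109387,  0.99585511, -1.07699274],
       [ 0.        ,  0.        ,  0.        ,  1.        ]])}
wrist {'fx': 325.19226210127806, 'fy': 325.19226210127806, 'cx': 278.5014439426377, 'cy': 211.5914772177465, 'camera_from_world': array([[ 0.35148773, -0.93618971, -0.00228121, -0.64839489],
       [ 0.89489636,  0.33669808, -0.29290768,  0.03417307],
       [ 0.27498523,  0.10091201,  0.95613801, -0.39231763],
       [ 0.        ,  0.        ,  0.        ,  1.        ]])}
```

View pics/side0.png

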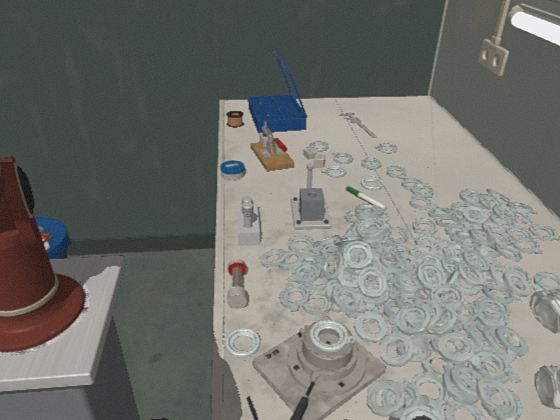

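View pics/top0.png

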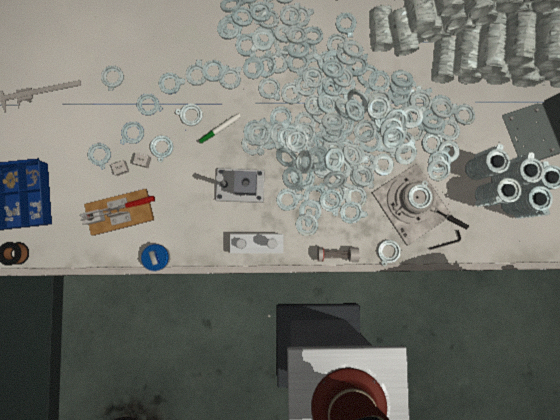

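View pics/wrist0.png

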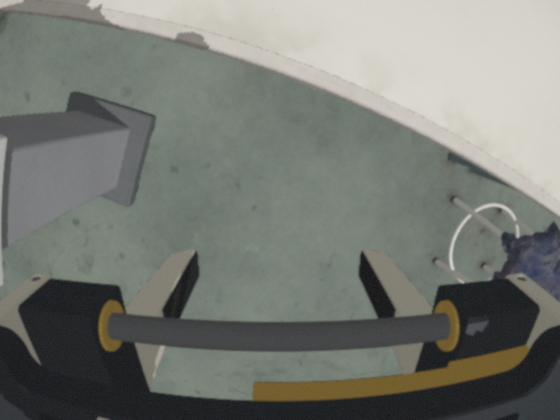

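The side view shows the rack near (248,225) and the stand near (312,205). The top view shows the rack near (253,242) and the stand near (240,184). I'll enlarge both.

```bash
cat > h.py <<'E'
import numpy as np,cv2
from cell import *
from scipy.optimize import least_squares
def proj(n,P,cp=None):
    c=cp or camera_params(n);P=np.atleast_2d(P)
    q=P@c['camera_from_world'][:3,:3].T+c['camera_from_world'][:3,3]
    x,y,z=q[:,0],-q[:,1],-q[:,2]
    if n=='wrist':
        r=np.hypot(x,y);t=np.arctan2(r,z);k=t/np.maximum(r,1e-9)
        return np.c_[c['cx']+c['fx']*k*x,c['cy']+c['fy']*k*y]
    return np.c_[c['cx']+c['fx']*x/z,c['cy']+c['fy']*y/z]
def at_z(n,uv,z,cp=None):
    c=cp or camera_params(n);u=(uv[0]-c['cx'])/c['fx'];v=(uv[1]-c['cy'])/c['fy']
    if n=='wrist':
        r=np.hypot(u,v);d=np.array([np.sin(r)*u/r,-np.sin(r)*v/r,-np.cos(r)])
    else: d=np.array([u,-v,-1.])
    R=c['camera_from_world'][:3,:3];t=c['camera_from_world'][:3,3]
    o=-R.T@t;d=R.T@d
    return o+d*(z-o[2])/d[2]
def crop(src,dst,x0,y0,w,h,k):
    im=cv2.imread(src)[y0:y0+h,x0:x0+w]
    cv2.imwrite(dst,cv2.resize(im,None,fx=k,fy=k,interpolation=cv2.INTER_CUBIC))
E
python3 - <<'E'
from h import *
crop('pics/top0.png','pics/top0c.png',185,155,110,105,7 if 0 else 5)
crop('pics/side0.png','pics/side0c.png',225,140,110,110,5)
E
```

```text
(no output)
```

View pics/top0c.png

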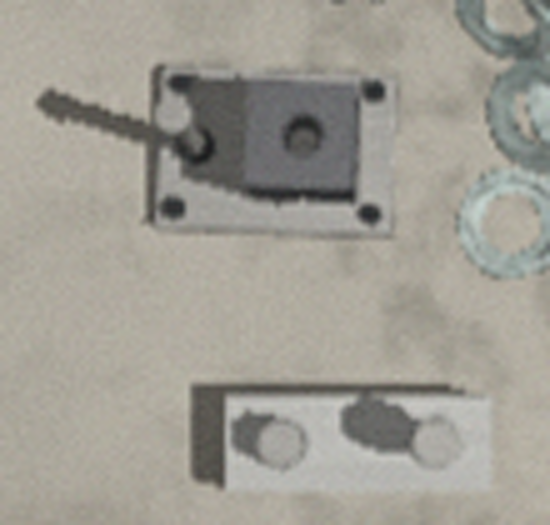

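View pics/side0c.png

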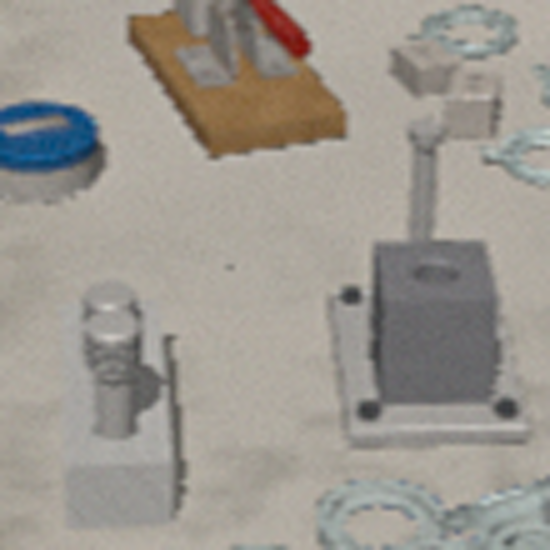

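Run:
```python
from h import *
T=lambda x,y,z:np.round(at_z('top',(185+x/5-.4,155+y/5-.4),z),4)
S=lambda x,y,z:np.round(at_z('side',(225+x/5-.4,140+y/5-.4),z),4)
print('bore',T(303,134,.072),S(436,270,.072))
print('post',T(175,115,.12),S(427,130,.12))
print('long',T(437,441,.094),S(111,328,.094))
print('short',T(281,443,.060),S(110,298,.060))
print('base',[T(*p,.012) for p in((155,68),(398,72),(392,236),(150,228))])
print('rack',[T(*p,.036) for p in((225,395),(492,397),(489,489),(225,489))])
```

```text
bore [0.5898 0.2672 0.072 ] [0.591  0.2662 0.072 ]
post [0.5923 0.3273 0.12  ] [0.5926 0.3211 0.12  ]
long [0.4313 0.1997 0.094 ] [0.4301 0.1929 0.094 ]
short [0.4312 0.2798 0.06  ] [0.4317 0.2723 0.06  ]
base [array([0.6362, 0.3514, 0.012 ]), array([0.6331, 0.2187, 0.012 ]), array([0.5429, 0.2226, 0.012 ]), array([0.5483, 0.3538, 0.012 ])]
rack [array([0.4568, 0.3109, 0.036 ]), array([0.4544, 0.17  , 0.036 ]), array([0.406 , 0.1722, 0.036 ]), array([0.4075, 0.3109, 0.036 ])]
```

```bash
cat >> h.py <<'E'
from scipy.spatial.transform import Rotation as Ro
def plan(wps,step=.038,pos=None,R=None):
    """wps: list of (x,y,z,psi_deg). prints rows (shift units, turn units)"""
    s=get_state()
    p=np.array(s['eef_pos'] if pos is None else pos);R=Ro.from_rotvec(s['ee_rot'] if R is None else R)
    for w in wps:
        tgt=np.array(w[:3]);a=np.radians(w[3])
        Rt=Ro.from_matrix(np.array([[np.cos(a),np.sin(a),0],[np.sin(a),-np.cos(a),0],[0,0,-1]]))
        for i in range(60):
            d=R.inv().apply(tgt-p)/.03;t=np.degrees((R.inv()*Rt).as_rotvec())/5
            if np.abs(d).max()<.015 and np.abs(t).max()<.02: break
            k=max(1,np.abs(d).max()/.98,np.linalg.norm(d)*.03/step);d=np.round(d/k,2)
            t=np.round(t/max(1,np.abs(t).max()/.98),2)
            print(list(map(float,np.r_[d,t])))
            p=p+R.apply(d*.03);R=R*Ro.from_rotvec(np.radians(t*5))
        print('--',np.round(p,4))
def st():
    s=get_state();m=Ro.from_rotvec(s['ee_rot']).as_matrix()
    print('t%.2f'%s['time_s'],'pos',np.round(s['eef_pos'],4),'psi %.2f'%np.degrees(np.arctan2(m[1,0],m[0,0])),'zax',np.round(m[:,2],4),'F',np.round(s['force'],1),'M',np.round(s['moment'],2),'op %.4f'%s['opening'])
E
python3 -c "
from h import *
st();plan([(.46,-.25,.23,50),(.431,.197,.23,89)])"
```

```text
t0.15 pos [ 0.228  -0.6081  0.2178] psi 20.56 zax [-7.0e-04  1.8e-03 -1.0e+00] F [0.1 0.4 0.3] M [0.01 0.05 0.01] op 0.0927
[0.98, -0.73, -0.03, -0.0, -0.0, -0.98]
[0.98, -0.6, -0.03, -0.0, -0.0, -0.98]
[0.98, -0.49, -0.03, -0.01, -0.0, -0.98]
[0.98, -0.39, -0.03, -0.0, -0.0, -0.98]
[0.98, -0.3, -0.03, -0.01, -0.0, -0.98]
[0.98, -0.21, -0.03, -0.0, -0.01, -0.98]
[0.98, -0.12, -0.03, -0.0, 0.0, -0.01]
[0.98, -0.12, -0.03, -0.0, 0.0, 0.0]
[0.98, -0.12, -0.03, -0.0, 0.0, 0.0]
[0.98, -0.12, -0.03, -0.0, 0.0, 0.0]
[0.98, -0.12, -0.03, -0.0, 0.0, 0.0]
[0.98, -0.12, -0.03, -0.0, 0.0, 0.0]
[0.98, -0.13, -0.02, -0.0, 0.0, 0.0]
[0.76, -0.09, -0.02, -0.0, 0.0, 0.0]
-- [ 0.4602 -0.2499  0.2299]
[0.92, -0.88, -0.0, -0.0, 0.0, -0.98]
[0.98, -0.79, -0.0, -0.0, 0.0, -0.98]
[0.98, -0.66, -0.0, -0.0, 0.0, -0.98]
[0.98, -0.54, -0.0, -0.0, 0.0, -0.98]
[0.98, -0.44, -0.0, -0.0, 0.0, -0.98]
[0.98, -0.34, -0.0, -0.0, 0.0, -0.98]
[0.98, -0.25, -0.0, -0.0, 0.0, -0.98]
[0.98, -0.16, -0.0, -0.0, 0.0, -0.94]
[0.98, -0.08, -0.0, -0.0, 0.0, 0.0]
[0.98, -0.08, -0.0, -0.0, 0.0, 0.0]
[0.98, -0.08, -0.0, -0.0, 0.0, 0.0]
[0.98, -0.08, -0.0, -0.0, 0.0, 0.0]
[0.98, -0.09, -0.0, -0.0, 0.0, 0.0]
[0.98, -0.08, -0.01, -0.0, 0.0, 0.0]
[0.08, -0.01, 0.0, -0.0, 0.0, 0.0]
-- [0.4309 0.197  0.2301]
```

{"api": "move_arm", "payload": {
  "moves": [
    [[93,0.98,-0.73,-0.03,0,0,-0.98],[93,0.98,-0.6,-0.03,0,0,-0.98],[93,0.98,-0.49,-0.03,0,0,-0.98],[93,0.98,-0.39,-0.03,0,0,-0.98],[93,0.98,-0.3,-0.03,0,0,-0.98]]
  ],
  "grip_force": 15
}}

```text
time_s: 0.57
eef_pos: [0.3195, -0.4671, 0.223]
ee_rot: [-2.898, -1.21, -0.0]
force: [0.7, -0.4, 0.4]
opening: 0.0932
```

{"api": "move_arm", "payload": {
  "moves": [
    [[93,0.98,-0.21,-0.03,0,0,-0.98],[93,0.98,-0.12,-0.03,0,0,0],[93,0.98,-0.12,-0.03,0,0,0],[93,0.98,-0.12,-0.03,0,0,0],[93,0.98,-0.12,-0.03,0,0,0]]
  ]
}}

```text
time_s: 0.98
eef_pos: [0.4001, -0.343, 0.2275]
ee_rot: [-2.847, -1.326, 0.0]
force: [0.6, -0.8, 0.6]
opening: 0.0934
```

{"api": "move_arm", "payload": {
  "moves": [
    [[93,0.98,-0.12,-0.03,0,0,0],[93,0.98,-0.12,-0.03,0,0,0],[93,0.98,-0.12,-0.03,0,0,0],[93,0.76,-0.09,-0.02,0,0,0]]
  ]
}}

```text
time_s: 1.32
eef_pos: [0.4619, -0.248, 0.2309]
ee_rot: [-2.845, -1.33, -0.001]
force: [0.3, -0.3, 0.7]
opening: 0.0932
```

```bash
python3 -c "
from h import *
st();plan([(.431,.197,.23,89)])"
```

```text
t1.32 pos [ 0.4619 -0.248   0.2309] psi 50.10 zax [ 3.0e-04  1.3e-03 -1.0e+00] F [ 0.3 -0.3  0.7] M [-0.01  0.01 -0.03] op 0.0932
[0.91, -0.88, 0.0, -0.0, -0.0, -0.98]
[0.98, -0.79, 0.0, -0.0, -0.0, -0.98]
[0.98, -0.66, 0.0, -0.0, -0.0, -0.98]
[0.98, -0.55, 0.0, 0.0, -0.0, -0.98]
[0.98, -0.44, 0.01, 0.0, -0.0, -0.98]
[0.98, -0.34, 0.0, 0.0, -0.01, -0.98]
[0.98, -0.25, 0.0, 0.0, -0.0, -0.98]
[0.98, -0.17, 0.0, 0.0, -0.0, -0.92]
[0.98, -0.09, 0.01, 0.0, -0.0, -0.0]
[0.98, -0.09, 0.0, 0.0, -0.0, -0.0]
[0.98, -0.08, 0.01, 0.0, -0.0, -0.0]
[0.98, -0.09, 0.0, 0.0, -0.0, -0.0]
[0.98, -0.08, 0.01, 0.0, -0.0, -0.0]
[0.98, -0.09, 0.0, 0.0, -0.0, -0.0]
[0.02, 0.0, 0.0, 0.0, -0.0, -0.0]
-- [0.4309 0.1971 0.2301]
```

{"api": "move_arm", "payload": {
  "moves": [
    [[93,0.91,-0.88,0,0,0,-0.98],[93,0.98,-0.79,0,0,0,-0.98],[93,0.98,-0.66,0,0,0,-0.98],[93,0.98,-0.55,0,0,0,-0.98],[93,0.98,-0.44,0,0,0,-0.98]]
  ]
}}

```text
time_s: 1.73
eef_pos: [0.4483, -0.072, 0.231]
ee_rot: [-2.496, -1.907, 0.0]
force: [0.9, 0.2, -0.4]
opening: 0.0931
```

{"api": "move_arm", "payload": {
  "moves": [
    [[93,0.98,-0.34,0,0,0,-0.98],[93,0.98,-0.25,0,0,0,-0.98],[93,0.98,-0.17,0,0,0,-0.92],[93,0.98,-0.09,0,0,0,0],[93,0.98,-0.09,0,0,0,0]]
  ]
}}

```text
time_s: 2.15
eef_pos: [0.4382, 0.0772, 0.2309]
ee_rot: [-2.244, -2.199, 0.0]
force: [0.6, -0.3, -0.3]
opening: 0.0932
```

{"api": "move_arm", "payload": {
  "moves": [
    [[93,0.98,-0.09,0,0,0,0],[93,0.98,-0.09,0,0,0,0],[93,0,0,0,0,0,0]]
  ]
}}

```text
time_s: 2.4
eef_pos: [0.4333, 0.1419, 0.2315]
ee_rot: [-2.23, -2.209, -0.006]
force: [-0.4, 1.1, 0.1]
opening: 0.0928
```

Run:
```python
from h import *
st()
c=camera_params('wrist');np.save('w1.npy',c,allow_pickle=True)
cv2.imwrite('pics/w1.png',capture('wrist')[:,:,::-1])
M=c['camera_from_world'];print('cam',-M[:3,:3].T@M[:3,3],'view',-M[2,:3])
print(proj('wrist',[[.431,.197,.094],[.431,.275,.06],[.59,.267,.072],[.592,.326,.12]],c))
```

```text
t2.40 pos [0.4333 0.1419 0.2315] psi 89.45 zax [ 8.0e-04  5.1e-03 -1.0e+00] F [-0.4  1.1  0.1] M [-0.   -0.15  0.03] op 0.0928
cam [0.43407886 0.22367441 0.3979359 ] view [-0.00118817 -0.28859964 -0.95744913]
[[274.95276033 144.88668867]
 [274.48397575  67.40716738]
 [425.82968331  81.36776252]
 [447.12736397  18.04540132]]
```

View pics/w1.png

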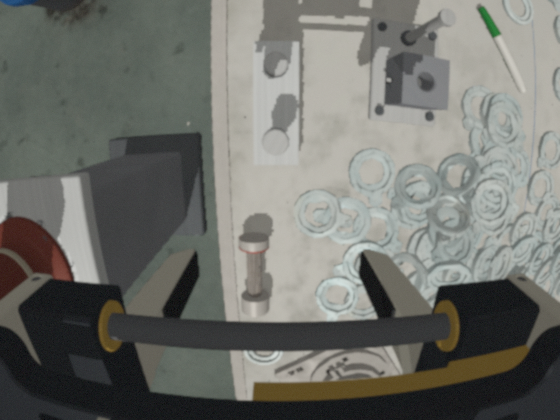

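Run:
```python
from h import *
crop('pics/w1.png','pics/w1c.png',240,0,120,160,4)
crop('pics/w1.png','pics/w1d.png',360,0,110,130,5)
```

```text
(no output)
```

View pics/w1c.png

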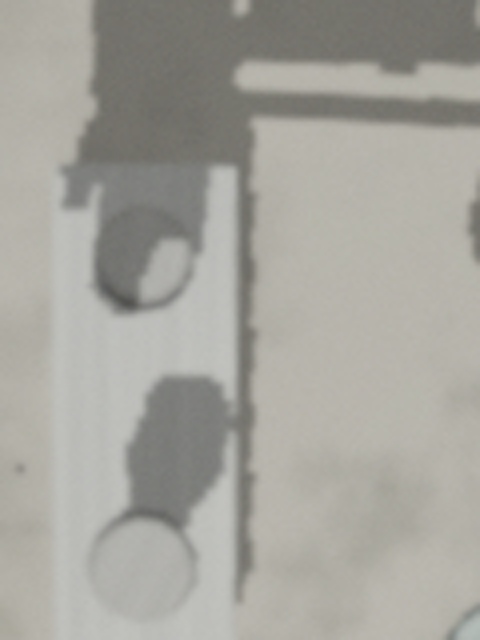

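View pics/w1d.png

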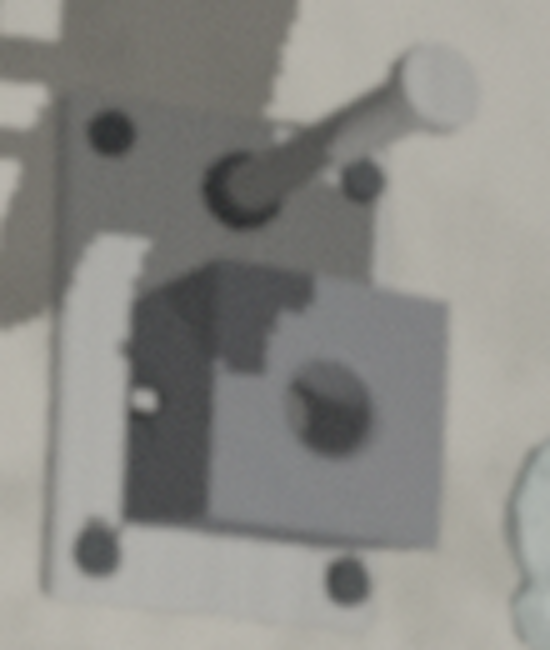

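Wrist view: the long pin's head centre is at about (275.4,141.4), the bore mouth at (425.8,81.2), and the post top at (447.4,17).

Run:
```python
from h import *
c=np.load('w1.npy',allow_pickle=True).item()
f=lambda u,v,z:print(np.round(at_z('wrist',(u,v),z,c),4))
f(240+143/4-.4,567/4-.4,.094);f(240+144/4-.4,259/4-.4,.060);f(360+331/5-.4,408/5-.4,.072);f(360+439/5-.4,87/5-.4,.12)
for x,y in((211,360),(447,305),(436,547),(207,517)):f(360+x/5-.4,y/5-.4,.072)
```

```text
[0.4314 0.2003 0.094 ]
[0.4322 0.2782 0.06  ]
[0.59   0.2672 0.072 ]
[0.5924 0.3272 0.12  ]
[0.562  0.2747 0.072 ]
[0.6193 0.2938 0.072 ]
[0.6166 0.2394 0.072 ]
[0.5612 0.2413 0.072 ]
```

```bash
python3 -c "
from h import *
st();plan([(.4313,.1993,.16,88.5),(.4313,.1993,.064,88.5)])"
```

```text
t2.45 pos [0.4337 0.1384 0.2311] psi 89.26 zax [ 1.0e-04  1.8e-03 -1.0e+00] F [-1.3  0.1 -0.5] M [-0.14 -0.08  0.04] op 0.0930
[0.82, -0.04, 0.96, 0.0, -0.02, 0.15]
[0.82, -0.05, 0.96, 0.0, -0.0, 0.0]
[0.39, -0.03, 0.45, 0.0, -0.0, 0.0]
-- [0.4313 0.1994 0.1601]
[-0.0, -0.0, 0.98, 0.0, -0.0, 0.0]
[-0.0, -0.0, 0.98, 0.0, -0.0, 0.0]
[-0.0, -0.0, 0.98, 0.0, -0.0, 0.0]
[-0.0, -0.0, 0.26, 0.0, -0.0, 0.0]
-- [0.4313 0.1994 0.0641]
```

{"api": "move_arm", "payload": {
  "moves": [
    [[93,0.82,-0.04,0.96,0,0,0.15],[93,0.82,-0.05,0.96,0,0,0],[93,0.39,-0.03,0.45,0,0,0],[93,0,0,0.7,0,0,0],[93,0,0,0,0,0,0]]
  ]
}}

```text
time_s: 2.87
eef_pos: [0.4304, 0.194, 0.1357]
ee_rot: [-2.256, -2.184, 0.012]
force: [-0.5, -1.1, -0.7]
opening: 0.0932
```

Run:
```python
from h import *
st()
cv2.imwrite('pics/w2.png',capture('wrist')[:,:,::-1])
st();plan([(.4313,.1993,.064,88.5)])
```

```text
t2.87 pos [0.4304 0.194  0.1357] psi 88.14 zax [-0.0069 -0.004  -1.    ] F [-0.5 -1.1 -0.7] M [-0.11 -0.03  0.02] op 0.0932
t2.92 pos [0.4314 0.194  0.1373] psi 88.06 zax [-0.0046 -0.0032 -1.    ] F [-0.2  0.1  0.2] M [-0.07 -0.07  0.07] op 0.0930
[0.07, 0.0, 0.98, -0.05, 0.04, -0.09]
[0.07, -0.0, 0.98, -0.0, -0.0, 0.0]
[0.04, -0.0, 0.48, -0.0, -0.0, 0.0]
-- [0.4314 0.1993 0.0641]
```

View pics/w2.png

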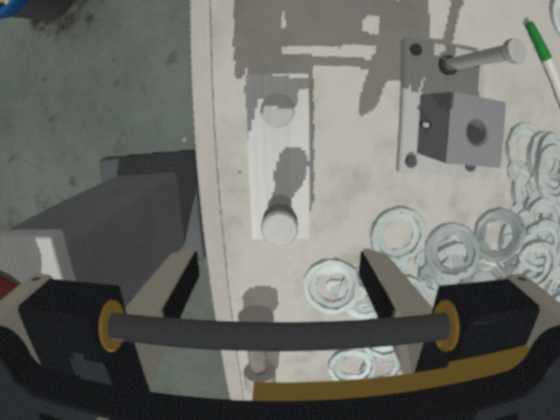

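The long pin's head shows at about (281,223), centred between the open fingers. Continuing down.

{"api": "move_arm", "payload": {
  "moves": [
    [[93,0.09,0,0.8,-0.05,0.04,-0.09],[93,0.09,0,0.7,0,0,0],[93,0,0,0.5,0,0,0],[93,0,0,0.2,0,0,0],[93,0,0,0,0,0,0]]
  ]
}}

```text
time_s: 3.33
eef_pos: [0.4331, 0.2001, 0.0728]
ee_rot: [2.25, 2.19, 0.006]
force: [0.1, -0.5, -1.0]
opening: 0.0928
```

Run:
```python
from h import *
st()
c=camera_params('wrist');cv2.imwrite('pics/w3.png',capture('wrist')[:,:,::-1])
crop('pics/w3.png','pics/w3c.png',160,130,250,200,3)
print(proj('wrist',[[.4313,.1993,.094]],c))
st();plan([(.4313,.1993,.064,88.5)])
```

```text
t3.33 pos [0.4331 0.2001 0.0728] psi 88.45 zax [ 0.0037  0.0019 -1.    ] F [ 0.1 -0.5 -1. ] M [-0.01 -0.07 -0.03] op 0.0928
[[274.504428   284.77601049]]
t3.38 pos [0.4336 0.2006 0.0735] psi 88.47 zax [ 0.0052  0.003  -1.    ] F [ 0.3 -0.1  0.2] M [-0.05 -0.1  -0.02] op 0.0931
[-0.05, -0.08, 0.32, 0.06, -0.04, -0.01]
-- [0.4312 0.1992 0.0639]
```

View pics/w3c.png

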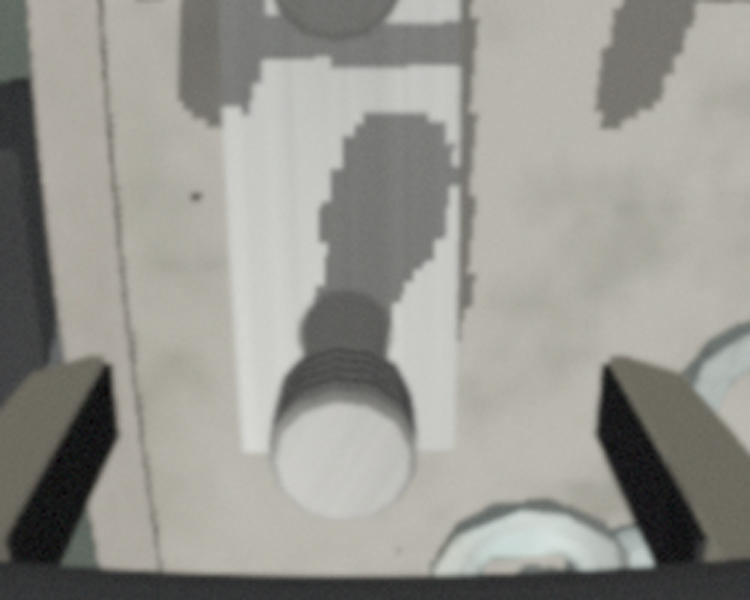

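{"api": "move_arm", "payload": {
  "moves": [
    [[93,0,-0.07,0.3,0.06,-0.04,0],[93,0,0,0,0,0,0],[60,0,0,0,0,0,0]]
  ]
}}

```text
time_s: 3.63
eef_pos: [0.431, 0.2014, 0.0642]
ee_rot: [-2.249, -2.193, 0.0]
force: [-0.1, -0.4, 0.8]
opening: 0.09
```

Run:
```python
from h import *
st();plan([(.4313,.2,.064,88.5)])
```

```text
t3.63 pos [0.431  0.2014 0.0642] psi 88.55 zax [-4.e-04  1.e-04 -1.e+00] F [-0.1 -0.4  0.8] M [-0.07 -0.07 -0.  ] op 0.0900
[-0.05, 0.01, 0.01, -0.0, -0.0, 0.01]
-- [0.4312 0.1999 0.0639]
```

{"api": "move_arm", "payload": {
  "moves": [
    [[20,-0.05,0,0,0,0,0],[20,0,0,0,0,0,0],[20,0,0,0,0,0,0],[20,0,0,0,0,0,0],[20,0,0,0,0,0,0]]
  ],
  "grip_force": 20
}}

```text
time_s: 4.05
eef_pos: [0.4308, 0.2001, 0.064]
ee_rot: [-2.249, -2.193, 0.001]
force: [0.8, -0.2, -0.0]
opening: 0.0574
```

{"api": "move_arm", "payload": {
  "moves": [
    [[15,0,0,0,0,0,0],[15,0,0,0,0,0,0],[15,0,0,0,0,0,0]]
  ]
}}

```text
time_s: 4.3
eef_pos: [0.4308, 0.2001, 0.0639]
ee_rot: [-2.249, -2.193, 0.001]
force: [-0.3, -0.4, 0.4]
opening: 0.0376
```

Run:
```python
from h import *
st()
```

```text
t4.30 pos [0.4308 0.2001 0.0639] psi 88.56 zax [-9.e-04  1.e-04 -1.e+00] F [-0.3 -0.4  0.4] M [-0.04 -0.1  -0.02] op 0.0376
```

{"api": "move_arm", "payload": {
  "moves": [
    [[15,0,0,0,0,0,0],[15,0,0,0,0,0,0],[15,0,0,0,0,0,0],[15,0,0,0,0,0,0],[15,0,0,0,0,0,0]]
  ],
  "grip_force": 40
}}

```text
time_s: 4.72
eef_pos: [0.4308, 0.2, 0.0639]
ee_rot: [-2.249, -2.193, 0.001]
force: [-0.3, 0.3, -0.6]
opening: 0.025
```

Run:
```python
from h import *
st()
c=camera_params('wrist');cv2.imwrite('pics/w4.png',capture('wrist')[:,:,::-1])
crop('pics/w4.png','pics/w4c.png',160,130,250,200,3)
```

```text
t4.72 pos [0.4308 0.2    0.0639] psi 88.56 zax [-9.e-04  1.e-04 -1.e+00] F [-0.3  0.3 -0.6] M [-0.05 -0.11 -0.01] op 0.0250
```

View pics/w4c.png

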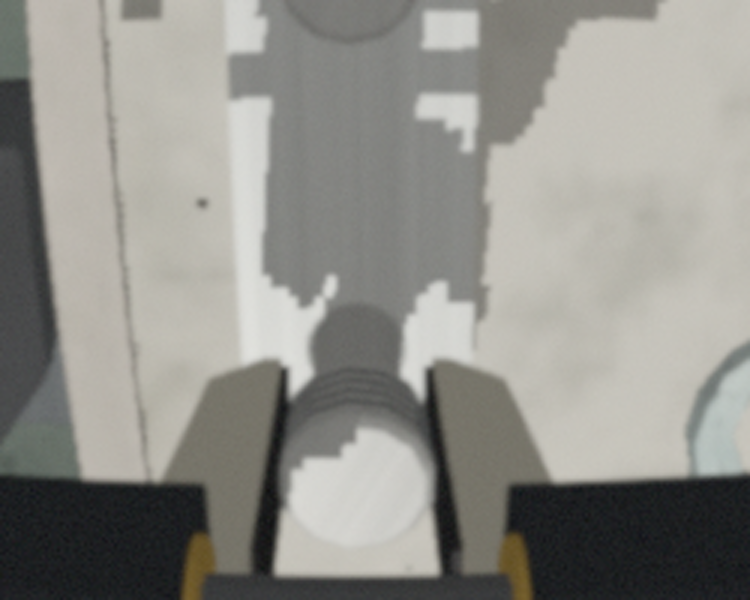

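Pin gripped at an opening of 25 mm, head centre at about (279.7,292). Now I'll check its offset in the jaws and lift.

Run:
```python
from h import *
c=camera_params('wrist')
print(at_z('wrist',(160+360/3-.3,130+487/3-.3),.094,c))
plan([(.4308,.2,.152,88.5)],step=.025)
```

```text
[0.43167806 0.20021465 0.094     ]
[-0.0, -0.0, -0.83, -0.01, -0.0, 0.01]
[-0.0, 0.0, -0.83, -0.0, -0.0, 0.0]
[-0.0, 0.0, -0.83, -0.0, -0.0, 0.0]
[-0.0, 0.0, -0.45, -0.0, -0.0, 0.0]
-- [0.4308 0.2    0.1521]
```

{"api": "move_arm", "payload": {
  "moves": [
    [[15,0,0,-0.2,0,0,0],[15,0,0,-0.5,0,0,0],[15,0,0,-0.7,0,0,0],[15,0,0,-0.8,0,0,0],[15,0,0,-0.7,0,0,0]]
  ]
}}

```text
time_s: 5.18
eef_pos: [0.4303, 0.1997, 0.1519]
ee_rot: [-2.248, -2.193, 0.003]
force: [-0.4, -1.3, -2.9]
opening: 0.0248
```

Run:
```python
from h import *
st()
c=camera_params('wrist');cv2.imwrite('pics/w5.png',capture('wrist')[:,:,::-1])
cv2.imwrite('pics/s5.png',capture('side')[:,:,::-1])
crop('pics/s5.png','pics/s5c.png',200,120,180,140,4)
plan([(.59,.267,.152,88)],step=.025)
```

```text
t5.18 pos [0.4303 0.1997 0.1519] psi 88.57 zax [-2.e-03 -4.e-04 -1.e+00] F [-0.4 -1.3 -2.9] M [ 0.01 -0.14 -0.01] op 0.0248
[0.34, 0.76, 0.01, 0.06, -0.04, 0.11]
[0.35, 0.76, 0.01, -0.0, 0.0, -0.0]
[0.35, 0.76, 0.01, -0.0, 0.0, -0.0]
[0.35, 0.76, 0.01, -0.0, 0.0, -0.0]
[0.35, 0.76, 0.01, -0.0, 0.0, -0.0]
[0.35, 0.76, 0.0, -0.0, 0.0, -0.0]
[0.28, 0.61, 0.01, -0.0, 0.0, -0.0]
-- [0.5899 0.267  0.152 ]
```

View pics/s5c.png

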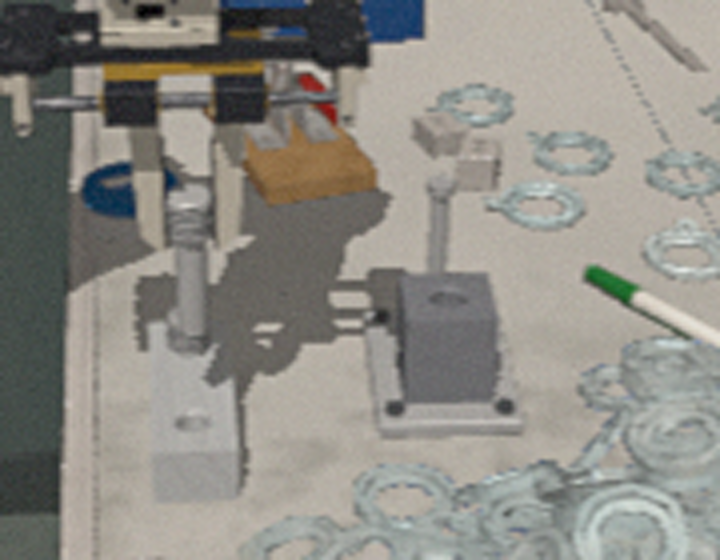

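View pics/w5.png

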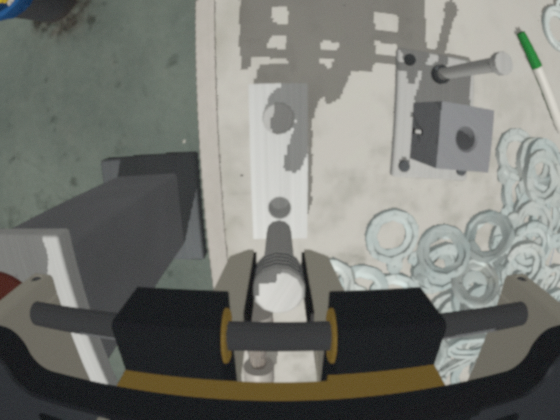

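The pin is lifted clear and the tool reads about -2.9 N. The side view shows the bore free, so I'll carry it over.

{"api": "move_arm", "payload": {
  "moves": [
    [[15,0.34,0.76,0,0.06,-0.04,0.1],[15,0.35,0.76,0,0,0,0],[15,0.35,0.76,0,0,0,0],[15,0.35,0.76,0,0,0,0],[15,0.35,0.76,0,0,0,0]]
  ]
}}

```text
time_s: 5.7
eef_pos: [0.5465, 0.248, 0.1482]
ee_rot: [-2.257, -2.182, 0.016]
force: [1.2, -0.5, -2.5]
opening: 0.0249
```

{"api": "move_arm", "payload": {
  "moves": [
    [[15,0.35,0.76,0,0,0,0],[15,0.28,0.6,0,0,0,0],[15,0,0,0,0,0,0],[15,0,0,0,0,0,0]]
  ]
}}

```text
time_s: 6.03
eef_pos: [0.5871, 0.2655, 0.1473]
ee_rot: [-2.257, -2.181, 0.017]
force: [-0.5, -0.6, -3.2]
opening: 0.0252
```

Run:
```python
from h import *
st()
for n in('wrist','side','top'):
    cv2.imwrite(f'pics/{n}6.png',capture(n)[:,:,::-1])
st()
crop('pics/side6.png','pics/side6c.png',260,100,120,130,4)
crop('pics/wrist6.png','pics/wrist6c.png',180,130,200,180,4)
plan([(.5895,.267,.152,88)],step=.025)
```

```text
t6.03 pos [0.5871 0.2655 0.1473] psi 88.05 zax [-0.01   -0.0051 -0.9999] F [-0.5 -0.6 -3.2] M [-0.03 -0.05 -0.04] op 0.0252
t6.18 pos [0.5863 0.2654 0.1488] psi 88.10 zax [-0.0089 -0.0049 -0.9999] F [ 0.2 -0.9 -3.9] M [-0.02 -0.08  0.02] op 0.0250
[0.06, 0.1, -0.11, -0.1, 0.06, 0.02]
-- [0.5894 0.2671 0.1521]
```

View pics/side6c.png

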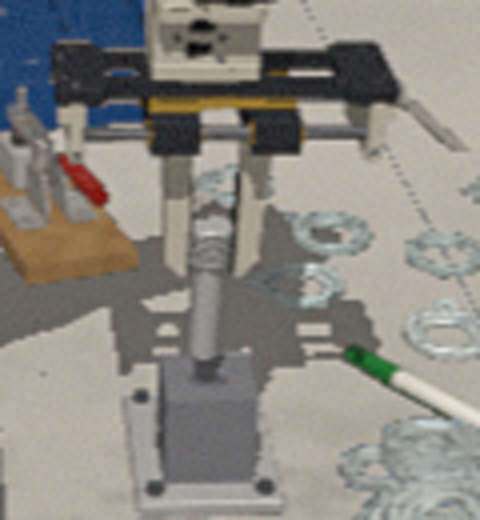

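View pics/wrist6c.png

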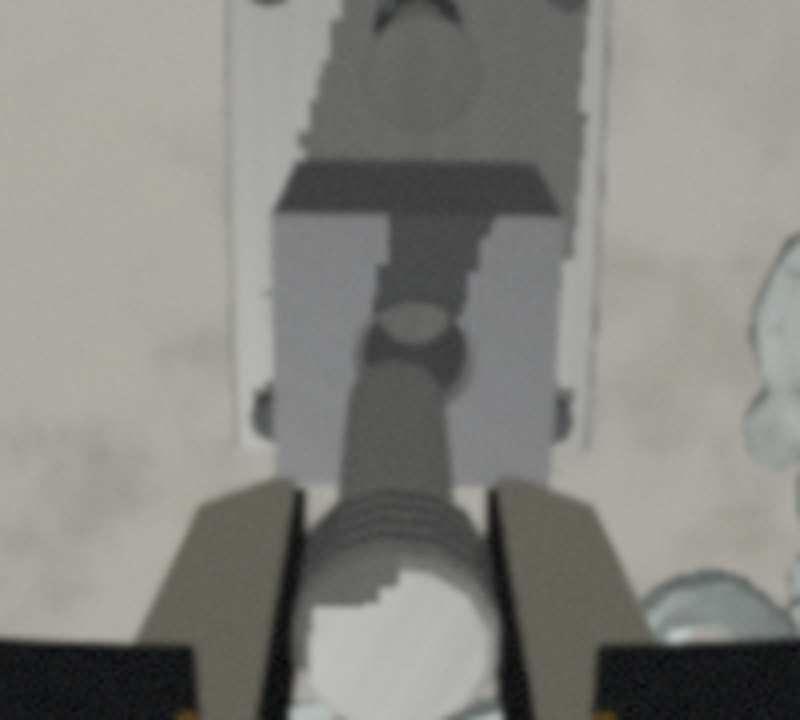

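The pin appears to lean slightly in both views. I'll overlay the predicted pin and bore outlines to quantify that.

```bash
cat > ov.py <<'E'
from h import *
def circ(ctr,ax,r,n=60):
    ax=ax/np.linalg.norm(ax);u=np.cross(ax,[0,1,0]);u/=np.linalg.norm(u);v=np.cross(ax,u)
    a=np.linspace(0,2*np.pi,n);return ctr+r*(np.outer(np.cos(a),u)+np.outer(np.sin(a),v))
def overlay(n,src,dst,box,k,cp,tcp,zax,bore,h=.058,off=(0,0)):
    x0,y0,w,hh=box
    crop(src,dst,x0,y0,w,hh,k);im=cv2.imread(dst)
    up=-np.array(zax);foot=np.array(tcp)-up*h+np.r_[off,0]
    def dr(P,col):
        q=((proj(n,P,cp)-[x0,y0]+.5)*k*8).astype(int);cv2.polylines(im,[q.reshape(-1,1,2)],False,col,1,cv2.LINE_AA,3)
    for z,r in((.088,.013),(.064,.013),(.064,.009),(.003,.009),(0,.006)): dr(circ(foot+up*z,up,r),(0,0,255))
    dr(circ(np.array([*bore,.072]),np.array([0,0,1.]),.01025),(0,255,0))
    dr(circ(np.array([*bore,.072]),np.array([0,0,1.]),.01225),(0,255,0))
    cv2.imwrite(dst,im)
E
python3 - <<'E'
from ov import *
tcp=[.5871,.2655,.1475];z=[-.0100,-.0051,-.9999]
# wrist pose at reading: recover cam-in-tool from saved w1
c=np.load('w1.npy',allow_pickle=True).item()
s=get_state();cn=camera_params('wrist')
print(np.round(Ro.from_matrix(c['camera_from_world'][:3,:3]).as_rotvec(),3))
overlay('wrist','pics/wrist6.png','pics/ow6.png',(180,130,200,180),4,cn,s['eef_pos'],Ro.from_rotvec(s['ee_rot']).as_matrix()[:,2],(.59,.267))
overlay('side','pics/side6.png','pics/os6.png',(260,100,120,130),4,camera_params('side'),s['eef_pos'],Ro.from_rotvec(s['ee_rot']).as_matrix()[:,2],(.59,.267))
E
```

```text
[0.293 0.    0.009]
```

View pics/ow6.png

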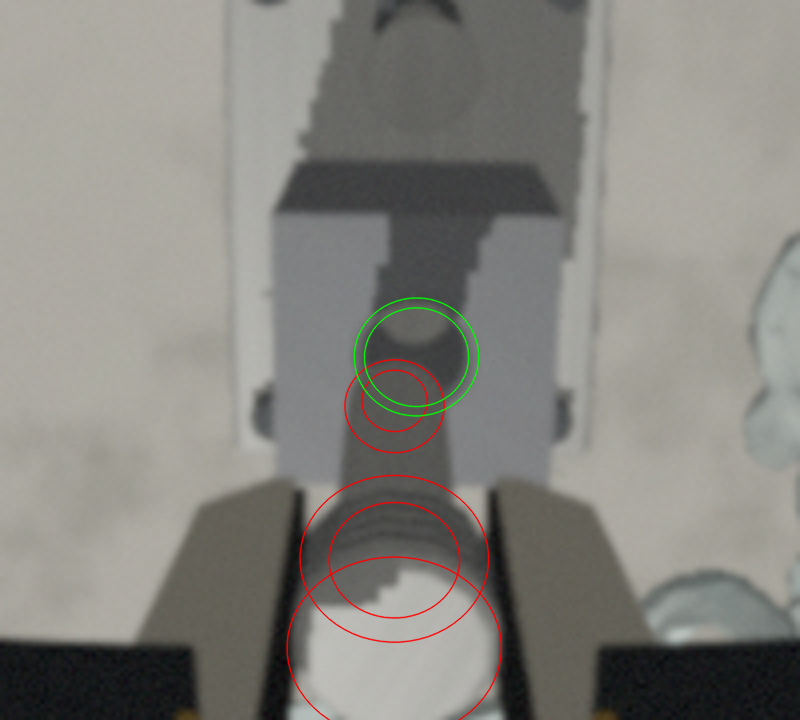

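View pics/os6.png

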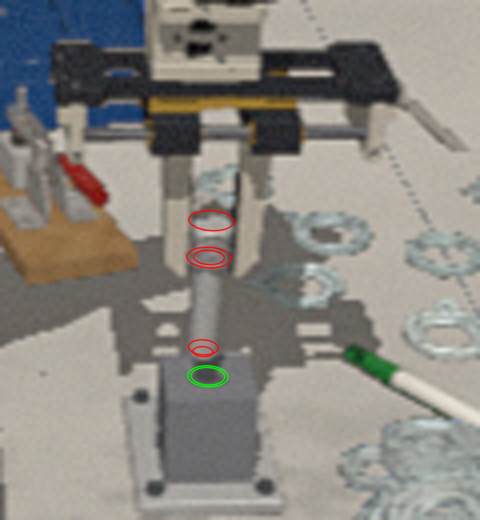

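The pin lies along the tool axis, so the lean is just the tool's 0.6° tilt. The foot sits about 1 mm to +x of the prediction. Correcting the tilt and position, then starting down.

{"api": "move_arm", "payload": {
  "moves": [
    [[15,0.05,0.09,0,-0.1,0.06,0],[15,0,0,0,0,0,0],[15,0,0,0,0,0,0]]
  ]
}}

```text
time_s: 6.43
eef_pos: [0.5904, 0.2672, 0.1501]
ee_rot: [2.258, 2.183, 0.005]
force: [-0.2, -0.2, -2.9]
opening: 0.0251
```

Run:
```python
from ov import *
st();s=get_state();cn=camera_params('wrist')
cv2.imwrite('pics/w7.png',capture('wrist')[:,:,::-1]);st()
overlay('wrist','pics/w7.png','pics/ow7.png',(180,130,200,180),4,cn,s['eef_pos'],Ro.from_rotvec(s['ee_rot']).as_matrix()[:,2],(.59,.267))
plan([(.5893,.267,.13,88)],step=.025)
```

```text
t6.43 pos [0.5904 0.2672 0.1501] psi 88.06 zax [ 0.003   0.0015 -1.    ] F [-0.2 -0.2 -2.9] M [ 0.02 -0.07 -0.01] op 0.0251
t6.48 pos [0.5904 0.2672 0.1501] psi 88.06 zax [ 0.0029  0.0015 -1.    ] F [ 0.2 -0.4 -2.9] M [ 0.02 -0.05  0.01] op 0.0253
[-0.01, -0.04, 0.67, 0.03, -0.02, 0.01]
-- [0.5893 0.267  0.13  ]
```

View pics/ow7.png

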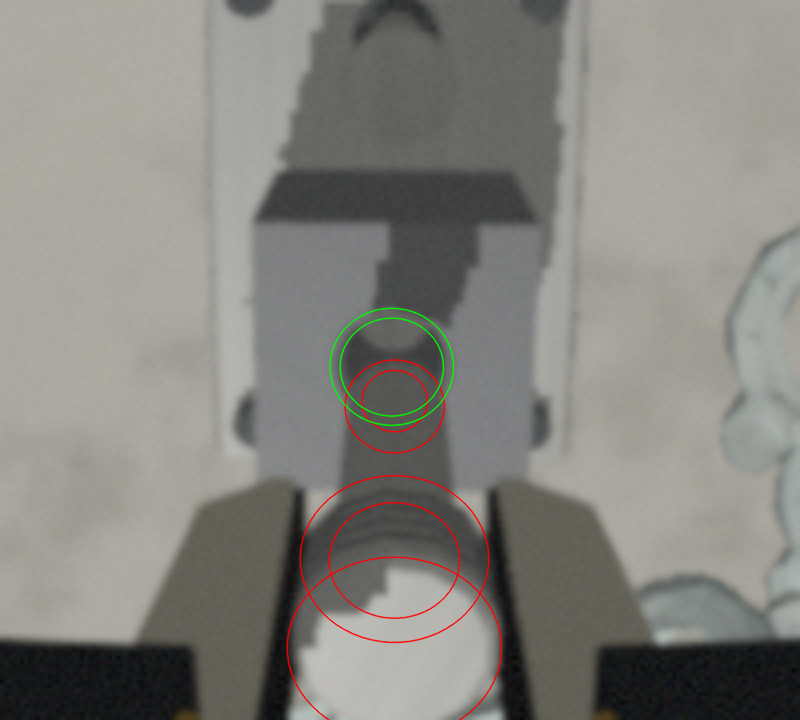

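{"api": "move_arm", "payload": {
  "moves": [
    [[15,0,-0.04,0.3,0.03,-0.02,0],[15,0,0,0.3,0,0,0],[15,0,0,0,0,0,0],[15,0,0,0,0,0,0]]
  ]
}}

```text
time_s: 6.82
eef_pos: [0.5887, 0.2669, 0.1304]
ee_rot: [-2.258, -2.183, 0.004]
force: [0.1, -0.1, -2.4]
opening: 0.0254
```

Run:
```python
from ov import *
st();s=get_state();cn=camera_params('wrist')
cv2.imwrite('pics/w8.png',capture('wrist')[:,:,::-1]);st()
overlay('wrist','pics/w8.png','pics/ow8.png',(180,130,200,180),4,cn,s['eef_pos'],Ro.from_rotvec(s['ee_rot']).as_matrix()[:,2],(.59,.267))
plan([(.5893,.267,.11,88)],step=.025)
```

```text
t6.82 pos [0.5887 0.2669 0.1304] psi 88.07 zax [-0.0024 -0.0014 -1.    ] F [ 0.1 -0.1 -2.4] M [ 0.   -0.11  0.  ] op 0.0254
t6.87 pos [0.5892 0.2673 0.1311] psi 88.06 zax [-1.1e-03 -5.0e-04 -1.0e+00] F [ 0.7 -0.3 -2.4] M [-0.05 -0.09  0.02] op 0.0254
[-0.01, 0.01, 0.7, -0.01, 0.01, 0.01]
-- [0.5894 0.267  0.1101]
```

View pics/ow8.png

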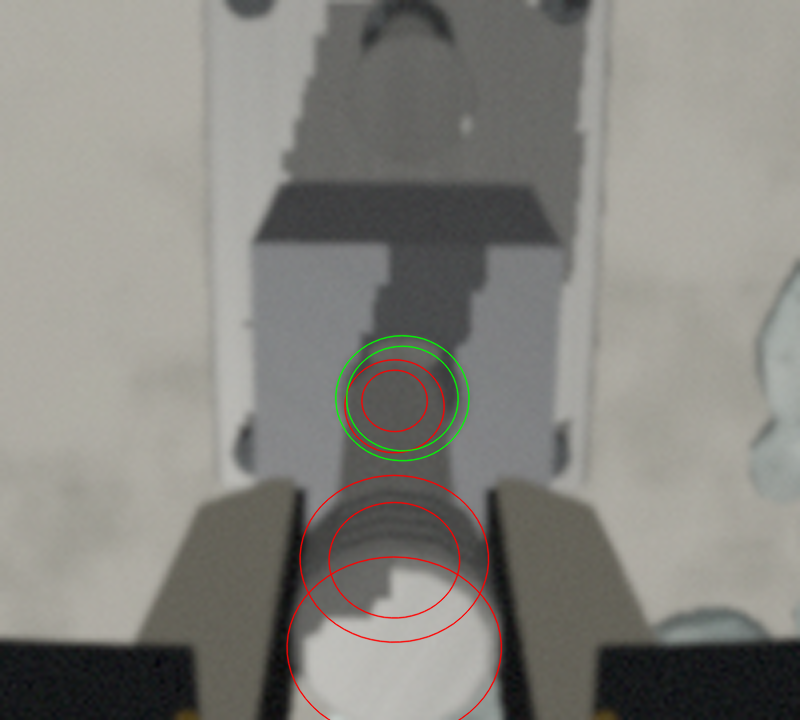

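Pin foot and bore are concentric to about 1 mm, so I'll insert slowly.

{"api": "move_arm", "payload": {
  "moves": [
    [[15,0,0,0.1,0,0,0],[15,0,0,0.1,0,0,0],[15,0,0,0.1,0,0,0],[15,0,0,0,0,0,0]]
  ]
}}

```text
time_s: 7.2
eef_pos: [0.5892, 0.2673, 0.1221]
ee_rot: [-2.259, -2.183, 0.001]
force: [0.6, 0.6, -2.1]
opening: 0.0249
```

```bash
python3 -c "
from h import *
st()"
```

```text
t7.20 pos [0.5892 0.2673 0.1221] psi 88.06 zax [-7.e-04 -4.e-04 -1.e+00] F [ 0.6  0.6 -2.1] M [ 0.   -0.14  0.02] op 0.0249
```

Foot 8 mm below the mouth with no side load. On to about TCP z = 0.102.

{"api": "move_arm", "payload": {
  "moves": [
    [[15,0,0,0.15,0,0,0],[15,0,0,0.15,0,0,0],[15,0,0,0.15,0,0,0],[15,0,0,0.15,0,0,0],[15,0,0,0,0,0,0]]
  ]
}}

```text
time_s: 7.62
eef_pos: [0.5892, 0.2673, 0.1036]
ee_rot: [-2.258, -2.183, 0.001]
force: [0.1, 0.3, -3.2]
opening: 0.025
```

Run:
```python
from ov import *
st();s=get_state();cn=camera_params('wrist')
cv2.imwrite('pics/w9.png',capture('wrist')[:,:,::-1]);cv2.imwrite('pics/s9.png',capture('side')[:,:,::-1]);st()
overlay('wrist','pics/w9.png','pics/ow9.png',(180,130,200,180),4,cn,s['eef_pos'],Ro.from_rotvec(s['ee_rot']).as_matrix()[:,2],(.59,.267))
```

```text
t7.62 pos [0.5892 0.2673 0.1036] psi 88.07 zax [-9.e-04 -3.e-04 -1.e+00] F [ 0.1  0.3 -3.2] M [ 0.04 -0.16  0.03] op 0.0250
t7.72 pos [0.5893 0.2674 0.1045] psi 88.06 zax [-6.e-04 -3.e-04 -1.e+00] F [ 0.6  0.1 -2.2] M [ 0.01 -0.07  0.04] op 0.0252
```

View pics/ow9.png

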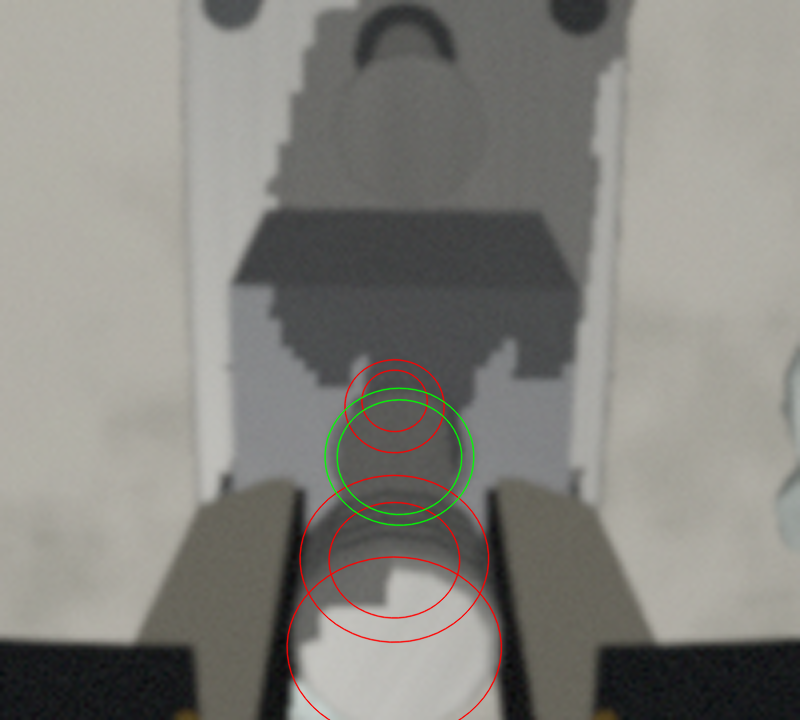

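The pin is in the bore. Now I'll press in small steps and watch the force.

{"api": "move_arm", "payload": {
  "moves": [
    [[15,0,0,0.1,0,0,0],[15,0,0,0.08,0,0,0],[15,0,0,0,0,0,0]]
  ]
}}

```text
time_s: 7.97
eef_pos: [0.5893, 0.2673, 0.0989]
ee_rot: [-2.259, -2.183, 0.001]
force: [0.5, -0.1, -3.6]
opening: 0.0252
```

{"api": "move_arm", "payload": {
  "moves": [
    [[15,0,0,0.07,0,0,0],[15,0,0,0,0,0,0],[15,0,0,0,0,0,0]]
  ]
}}

```text
time_s: 8.22
eef_pos: [0.5897, 0.2677, 0.098]
ee_rot: [2.259, 2.183, 0.001]
force: [-0.7, -0.6, 1.6]
opening: 0.0253
```

{"api": "move_arm", "payload": {
  "moves": [
    [[15,0,0,0.07,0,0,0],[15,0,0,0,0,0,0],[15,0,0,0,0,0,0]]
  ]
}}

```text
time_s: 8.47
eef_pos: [0.5897, 0.2677, 0.0958]
ee_rot: [2.259, 2.183, 0.001]
force: [-0.6, -0.0, 2.7]
opening: 0.025
```

{"api": "move_arm", "payload": {
  "moves": [
    [[15,0,0,0.06,0,0,0],[15,0,0,0.05,0,0,0],[15,0,0,0,0,0,0],[15,0,0,0,0,0,0]]
  ]
}}

```text
time_s: 8.8
eef_pos: [0.5897, 0.2678, 0.0924]
ee_rot: [2.259, 2.183, 0.001]
force: [-2.3, -1.2, 5.3]
opening: 0.0249
```

{"api": "move_arm", "payload": {
  "moves": [
    [[15,0,0,0.05,0,0,0],[15,0,0,0.03,0,0,0],[15,0,0,0,0,0,0],[15,0,0,0,0,0,0]]
  ]
}}

```text
time_s: 9.13
eef_pos: [0.5897, 0.2679, 0.0903]
ee_rot: [2.259, 2.183, 0.002]
force: [-1.8, 0.1, 7.0]
opening: 0.0251
```

Run:
```python
from ov import *
st();s=get_state();cn=camera_params('wrist')
cv2.imwrite('pics/w10.png',capture('wrist')[:,:,::-1]);cv2.imwrite('pics/s10.png',capture('side')[:,:,::-1]);st()
z=Ro.from_rotvec(s['ee_rot']).as_matrix()[:,2]
overlay('wrist','pics/w10.png','pics/ow10.png',(180,130,200,180),4,cn,s['eef_pos'],z,(.59,.267))
crop('pics/s10.png','pics/s10c.png',270,130,90,90,6)
crop('pics/side0.png','pics/side0d.png',270,130,90,90,6)
```

```text
t9.13 pos [0.5897 0.2679 0.0903] psi 88.06 zax [ 9.e-04  6.e-04 -1.e+00] F [-1.8  0.1  7. ] M [-0.21  0.32 -0.02] op 0.0251
t9.23 pos [0.5898 0.2678 0.0903] psi 88.06 zax [ 1.e-03  6.e-04 -1.e+00] F [-2.  -0.6  6.9] M [-0.27  0.33 -0.03] op 0.0252
```

View pics/ow10.png

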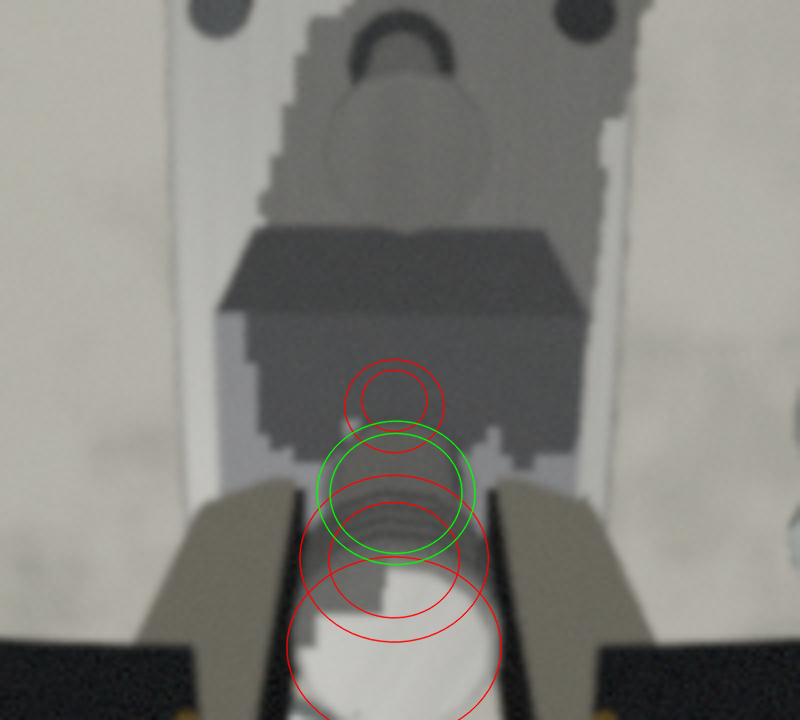

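View pics/s10c.png

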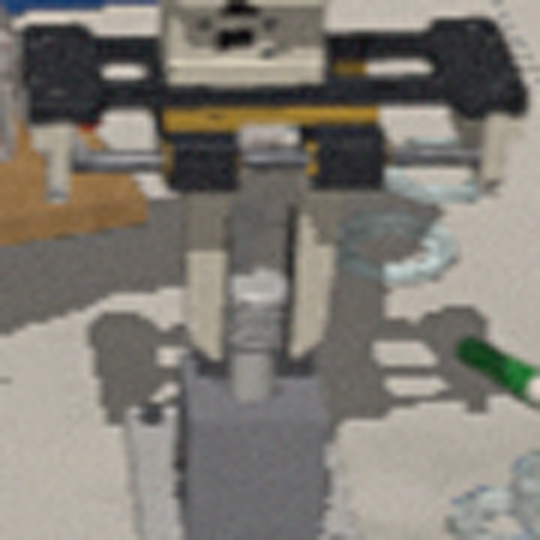

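Head position in the hand is unchanged (no slip), and the net spring load is about 9.7 N. I'll check the head height in the side view and see that it holds steady.

{"api": "move_arm", "payload": {
  "moves": [
    [[15,0,0,0,0,0,0],[15,0,0,0,0,0,0],[15,0,0,0,0,0,0],[15,0,0,0,0,0,0],[15,0,0,0,0,0,0]]
  ]
}}

```text
time_s: 9.65
eef_pos: [0.5898, 0.2678, 0.0904]
ee_rot: [2.259, 2.183, 0.002]
force: [-1.1, -0.7, 6.7]
opening: 0.0253
```

Run:
```python
from ov import *
st()
q=lambda P:np.round((proj('side',P)-[270,130]+.5)*6)
print(q([[.59,.267,.120],[.59,.267,.112],[.59,.267,.096]]))
im=capture('wrist');st();cv2.imwrite('pics/w11.png',im[:,:,::-1])
a=cv2.imread('pics/w9.png')[270:330,240:310].astype(int);b=im[270:330,240:310,::-1].astype(int)
print(np.abs(a-b).mean())
```

```text
t9.65 pos [0.5898 0.2678 0.0904] psi 88.06 zax [ 1.e-03  6.e-04 -1.e+00] F [-1.1 -0.7  6.7] M [-0.21  0.36 -0.01] op 0.0253
[[257. 281.]
 [256. 298.]
 [254. 333.]]
t9.70 pos [0.5897 0.2678 0.0904] psi 88.06 zax [ 1.e-03  6.e-04 -1.e+00] F [-2.1 -0.4  6.2] M [-0.24  0.36 -0.  ] op 0.0250
8.031349206349207
```

{"api": "move_arm", "payload": {
  "moves": [
    [[15,0,0,0.01,0,0,0],[15,0,0,0,0,0,0],[15,0,0,0,0,0,0],[15,0,0,0,0,0,0]]
  ]
}}

```text
time_s: 10.03
eef_pos: [0.5897, 0.2679, 0.0901]
ee_rot: [2.259, 2.183, 0.002]
force: [-1.2, -1.4, 6.2]
opening: 0.0251
```

Run:
```python
from h import *
st();print(finish_job())
```

```text
t10.03 pos [0.5897 0.2679 0.0901] psi 88.06 zax [ 1.e-03  6.e-04 -1.e+00] F [-1.2 -1.4  6.2] M [-0.29  0.41  0.02] op 0.0251
the job is handed in; nothing more can be done
None
```

I took the long pin from the storage block, stood it foot down in the check stand's bore and pressed it against the spring. I handed the job in at 10.0 s with the gripper still holding the pin at a 40 N grip setting.

**Depth:** the tool tip was at z = 0.0901 m, which puts the foot at about 32 mm above the bench and the plunger at about 8 mm.

**Position:** the tool tip was within about 1 mm of the measured bore axis, and the tool's tilt was about 0.001 rad. The pin's head looked unmoved in the jaws by eye in the wrist pictures, so it had not slipped. The side view put the head's top near the 120 mm target height.

**Checks that did not fully agree:**
- **Spring force:** the net load was about 9 to 9.7 N. At the end that points to roughly 7 mm of travel rather than 8, though the reading scatters by about ±0.5 N.
- **Side load:** there was a small side load of 1 to 2 N in the bore.
- **Picture comparison:** a pixel comparison of the head before and after pressing was not conclusive, because the shadows had changed.
- **Not checked:** I did not read the travel pointer, and I took no pictures after the last 0.3 mm step.

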